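# Sweep a picture frame's turn buttons off its backing board

## Robot

A 6-joint arm with a two-finger parallel gripper is mounted at the origin on the work surface. World frame = base frame: x ahead of the robot, y to its left, z up, the work surface at z = 0. Lengths are in m, angles in rad, forces in N, time in s.
With the tool pointing down it reaches from about 0.3 to 0.775 m from the base axis. Payload 14.6 kg.
Tool frame: the origin (TCP) lies at the very end of the fingers, on their centre line; the grasp point (between the pads) lies 19 mm behind it; z points along the fingers, y is the line along which they close (so a half turn about z gives the same grasp; the last joint's range is limited). The gripper opens to 85 mm and grips with 20 to 120 N. Pads are 22 mm wide; open, the fingers measure 114 mm over their backs; the gripper's body (76 mm by 85 mm) begins 54 mm behind the grasp point. The pads swing forward as they close: fully open they stand 13 mm farther back than shut.
Start: joints at [1.136, 0.3, 1.521, -0, 1.321, -0.067], TCP at [0.198, 0.513, 0.231] pointing down, gripper open.
Joint ranges: [-3.03, 3.03], [-0.79, 2.21], [0.23, 2.52], [-1.04, 4.18], [0, 3.07], [-2.55, 2.55]. Speed limits (rad/s): [2.22, 2.22, 2.57, 3.14, 3.14, 3.14].

## Interface

Orientations are given as a rotation vector (axis times angle).
In Python, from workcell import bot gives the robot as it stands.
- The arm moves only by the tool drive_tool, never from a script. Its argument "series" is a list of rows, each a list of 3 entries, a list of its own where there are three numbers: the shift along the tool's x, y, z in mm, then the turn, a rotation vector about the tool's x, y, z in degrees, then the closure, from -1 (fully open) to 1 (shut), so that 0 is half open. In form: [[[x, y, z], [ax, ay, az], grip], ...]. A call has 1 to 20 rows; each row is the pose to reach, as a shift and turn from the pose commanded when the call began, along the tool's axes at that moment; what a row does not reach only later rows make up. A row lasts 1/10 s, in which the tool goes at most 50 mm and 8.59 degrees, less where a joint would pass 70% of its speed; a pose out of reach is approached as far as the arm can. A call with a gripper value outside its range is refused whole. The fingers move at their own pace and stop on an object; "squeeze" is the grip in N (left out, the last holds). Time passes only in rows, so rows that repeat a pose let the fingers close. It gives the time, the measured TCP pose, the force, the opening and the grip force at its end, in the units of the state.
- bot.observe(): the state, without advancing time (a new reading comes with each control period).
- bot.capture(name): name is "scene" or "top" or "wrist"; returns (picture, depth): 480x640x3 uint8, red, green, blue; 480x640 float32, m along the optical axis (not along the pixel's ray), 0 where there is no reading.
- bot.calibration(name): a dict with "intrinsics" (3x3 intrinsics, pixels), "pose" (4x4, takes a point from camera to world coordinates). Camera axes: x right, y up, looking along -z (the intrinsics and any distortion apply to the point x, -y, -z); pixel columns grow to the right and rows downward; lengths in m; the calibration is good to about 2 mm. The wrist camera is an equidistant fisheye: a pixel r from the principal point sees the ray r / f radians off the axis. A picture is of the moment at which its call begins: read the wrist's pose just before it. calibration takes no time and is no camera call; for the wrist camera it gives the pose at the moment of the call.
- bot.hand_in(): hands the job in; it is judged then, once.
Trained networks look in the newest picture that a camera, given by its name, has taken for a name from the list of things; names that differ only in an ending like _2 or _b are one class to them, and where a whole thing is asked for, a point or a joint stands for the part that bears it (a point fixed in the world has none). Each returns a list of dicts, best first, with "conf" (0 to 1); they miss things now and then, are a little off and sometimes report something else, mostly with a low value. They report only what shows in the picture. A call takes as long as a camera call.
- bot.boxes_of(camera, target): "position" ([column, row] in pixels, amid what is visible of it).
- bot.outline_of(camera, target): "pixels" (480x640 bool, what is visible of it) and "position" ([column, row] in pixels, amid what is visible of it).
- bot.pinpoint(camera, target): "position" ([column, row] in pixels: a listed point, or the origin of a listed thing).
The state is a dict: "time_s": time; "joint_pos": joint angles; "qvel": joint speeds; "joint_efforts": joint torques, N m; "tool_pos": TCP position; "orientation": TCP orientation; "force": force on the tool from outside, world axes, zero at the start; "moment": the same for the moment, N m; "grip_width": finger opening in m; "grasp_force": force on a finger pad.
Only numpy, scipy, OpenCV 4.12 (cv2) and the standard library are available. Lean on these libraries where they do the work, as an engineer would, in place of code of your own. Each camera call takes 0.05 s, during which the arm holds its last target. There are 200 camera calls.

## Task

The picture frame lies face down on the studio table with the turn buttons of its far rail already swung clear of the backing board. With your fingertips, lightly trace the seam between the near rail and the backing board from the robot's left to its right, so that the four turn buttons there swing aside one after the other and end up along the rail, pointing right, with no part of them over the board. Touch gently, pick nothing up, and leave the frame, the far buttons and everything else where they are.

Things in the scene. Friction and masses are not known exactly. Their poses are not given: they have to be found in the camera images.
- frame: Loose picture frame, about 1.5 kg, face down on the table: 270 mm along its x, 360 along its y, flat back 22 above the table, rails 45 wide. In the opening (180 x 270) lies the backing board, top 1 mm below the rails' backs. Origin: centre of underside; z up, x away from the robot, y to its left (yaw within 0.3 rad). Each long rail carries four black turn buttons, 75 mm apart
- seam_left (a point): left end (frame y = 135 mm) of the straight seam between the near rail and the backing board (frame x = -90), at the height of the rail's back, 22 mm above the table. Only the turn buttons stand more than 4 mm above the frame's back within 60 mm of this seam
- seam_right (a point): right end (frame y = -135 mm) of the same seam, same height
- near1 (a joint): angle (rad) of the leftmost turn button of the near rail: 0 pointing straight across the seam over the board (frame +x), growing clockwise seen from above; pi/2 along the rail pointing right (frame -y); negative if the tip leans left. Starts from -0.35 to 0.35; above 0.98 no part is over the board. Turns all round with light friction (0.02 N m) and stays where left
- near1_pivot (a point): top of the leftmost near button at its upright screw, its turning axis, on the rail 25 mm outside the seam (frame x = -115, y = 112.5), 30 above the table. The button is a level bar with round ends, 46 mm long, 12 wide, underside 1 and top 8 above the rail; the screw is 6 from one end, the other end swings
- near2 (a joint): angle (rad) of the second from the left turn button of the near rail: 0 pointing straight across the seam over the board (frame +x), growing clockwise seen from above; pi/2 along the rail pointing right (frame -y); negative if the tip leans left. Starts from -0.35 to 0.35; above 0.98 no part is over the board. Turns all round with light friction (0.02 N m) and stays where left
- near2_pivot (a point): top of the second from the left near button at its upright screw, its turning axis, on the rail 25 mm outside the seam (frame x = -115, y = 37.5), 30 above the table. The button is a level bar with round ends, 46 mm long, 12 wide, underside 1 and top 8 above the rail; the screw is 6 from one end, the other end swings
- near3 (a joint): angle (rad) of the third from the left turn button of the near rail: 0 pointing straight across the seam over the board (frame +x), growing clockwise seen from above; pi/2 along the rail pointing right (frame -y); negative if the tip leans left. Starts from -0.35 to 0.35; above 0.98 no part is over the board. Turns all round with light friction (0.02 N m) and stays where left
- near3_pivot (a point): top of the third from the left near button at its upright screw, its turning axis, on the rail 25 mm outside the seam (frame x = -115, y = -37.5), 30 above the table. The button is a level bar with round ends, 46 mm long, 12 wide, underside 1 and top 8 above the rail; the screw is 6 from one end, the other end swings
- near4 (a joint): angle (rad) of the rightmost turn button of the near rail: 0 pointing straight across the seam over the board (frame +x), growing clockwise seen from above; pi/2 along the rail pointing right (frame -y); negative if the tip leans left. Starts from -0.35 to 0.35; above 0.98 no part is over the board. Turns all round with light friction (0.02 N m) and stays where left
- near4_pivot (a point): top of the rightmost near button at its upright screw, its turning axis, on the rail 25 mm outside the seam (frame x = -115, y = -112.5), 30 above the table. The button is a level bar with round ends, 46 mm long, 12 wide, underside 1 and top 8 above the rail; the screw is 6 from one end, the other end swings
- far1 (a joint): angle of the leftmost turn button of the far rail, rad: 0 when it points straight over the board (frame -x), growing clockwise seen from above; already swung clear at the start (1.3 to 1.8, lying along the rail, pointing left)
- far2 (a joint): angle of the second from the left turn button of the far rail, rad: 0 when it points straight over the board (frame -x), growing clockwise seen from above; already swung clear at the start (1.3 to 1.8, lying along the rail, pointing left)
- far3 (a joint): angle of the third from the left turn button of the far rail, rad: 0 when it points straight over the board (frame -x), growing clockwise seen from above; already swung clear at the start (1.3 to 1.8, lying along the rail, pointing left)
- far4 (a joint): angle of the rightmost turn button of the far rail, rad: 0 when it points straight over the board (frame -x), growing clockwise seen from above; already swung clear at the start (1.3 to 1.8, lying along the rail, pointing left)
- tape: Bystander, leave it: masking-tape roll lying flat on the backing board (an open ring, outer diameter 86, bore 76, height 24; origin centre of underside) (sizes in mm)
- eraser: Bystander, leave it: white block eraser lying on the backing board (44 x 23 x 12; origin centre of underside) (sizes in mm)
- screwdriver: Bystander, leave it: screwdriver lying on the table on the table to the right, short of the frame, about 200 long; origin near its middle (sizes in mm)
- brush_jar: Bystander, leave it: brass-coloured metal jar (diameter 76, height 112) full of paintbrushes that stand up to about 240 high, right of the frame; origin centre of underside (sizes in mm)
- paint_tin: Bystander, leave it: open black tin of watercolour pans (120 x 220, 18 high), left of the frame; origin centre of underside (sizes in mm)
- bottle: Bystander, leave it: amber bottle, diameter 60, height 150, left of the frame; origin centre of underside (sizes in mm)
- glass_jar: Bystander, leave it: small lidded glass jar, diameter 56, height 60, right of the frame; origin centre of underside (sizes in mm)

How it is judged:
On the way, in this order (a step that is already met when the one before it is completed fails the run):
1. the leftmost button of the near rail has swung clear of the board to the right, those to its right not yet (value of joint near1 above 0.98 rad and value of joint each of near2, near3, near4 below 0.98 rad), for 0.05 s.
2. the second from the left button of the near rail has swung clear of the board to the right, those to its right not yet (value of joint near2 above 0.98 rad and value of joint each of near3, near4 below 0.98 rad), for 0.05 s.
3. the third from the left button of the near rail has swung clear of the board to the right, those to its right not yet (value of joint near3 above 0.98 rad and value of joint near4 below 0.98 rad), for 0.05 s.
4. the rightmost button of the near rail has swung clear of the board to the right (value of joint near4 above 0.98 rad), for 0.05 s.
At the end, for the whole second after the job is handed in: All four near buttons lie along the rail pointing right, clear of the backing board (joint between 0.98 and 2.16 rad), swung in order from left to right; the far buttons are still clear (0.98 to 2.16); the frame is flat on the table, at rest, and within 20 mm of where it was (value of joint near1 between 0.98 and 2.16 rad and value of joint near2 between 0.98 and 2.16 rad and value of joint near3 between 0.98 and 2.16 rad and value of joint near4 between 0.98 and 2.16 rad and value of joint far1 between 0.98 and 2.16 rad and value of joint far2 between 0.98 and 2.16 rad and value of joint far3 between 0.98 and 2.16 rad and value of joint far4 between 0.98 and 2.16 rad and distance of frame from where it was at the start of the episode below 0.02 m and height (world z) of frame below 0.006 m and linear speed of frame below 0.02 m/s); the robot touches nothing.
It fails at once if the fingers press or squeeze the frame, its board or its buttons with more than 20 N (contact force between the fingers and frame above 20 N).
It fails at once if the frame is shifted more than 20 mm (distance of frame from where it was at the start of the episode above 0.02 m).
It fails at once if the frame is lifted or tipped (height (world z) of frame above 0.012 m or angle between frame's own z axis and vertical above 0.06 rad).
It fails at once if a bystander is pushed more than 30 mm, lifted or knocked over (distance of any of tape, eraser, screwdriver, brush_jar, paint_tin, bottle, glass_jar from where it was at the start of the episode above 0.03 m or angle between any of brush_jar, bottle, glass_jar's own z axis and vertical above 0.5 rad).
It fails at once if a far button is swung back over the board (value of joint any of far1, far2, far3, far4 below 0.98 rad or value of joint any of far1, far2, far3, far4 above 2.16 rad).
It also fails if it takes over 42 s, if anything falls off the work surface, if the arm or the gripper's body presses on something with over 40 N, if the wrist force passes 120 N, or if a joint passes its speed limit or range.

## Working session

There is one attempt and no reset: what is moved stays moved. The work goes in short steps, Python scripts to look and compute and a tool call to move; the robot and the scene stay as the last step left them, time stands still between calls to the robot, and variables do not carry over. Pictures are saved under pics/ and viewed, at most 10 in all, crops included, and the job is handed in when it is done.

Besides the shell and the picture viewer there is one more tool, called in YAML: its name, and indented under it one key for each argument. drive_tool: Moves the arm, as the interface text tells. Its arguments: {"type":"object","properties":{"series":{"type":"array","items":{"type":"array"}},"squeeze":{"type":"number"}},"required":["series"]}

```bash
mkdir -p pics; cat > h.py <<'E'
import numpy as np, cv2
from workcell import bot
def ray(cam,px):
    c=bot.calibration(cam);K=np.array(c["intrinsics"]);T=np.array(c["pose"])
    d=np.array([(px[0]-K[0,2])/K[0,0],-(px[1]-K[1,2])/K[1,1],-1.0])
    return T[:3,3],T[:3,:3]@d
def onplane(cam,px,z):
    o,d=ray(cam,px);return o+d*(z-o[2])/d[2]
E
python3 - <<'E'
from h import *
np.set_printoptions(precision=4,suppress=True)
for cam in ("top","scene"):
    im,d=bot.capture(cam);cv2.imwrite(f"pics/{cam}0.png",im[:,:,::-1])
    print(cam,bot.calibration(cam))
    for n,z in [("frame",0),("seam_left",.022),("seam_right",.022)]+[(f"near{i}_pivot",.03) for i in (1,2,3,4)]:
        for r in bot.pinpoint(cam,n)[:2]: print(n,round(r["conf"],2),np.round(r["position"],1),onplane(cam,r["position"],z))
print(bot.observe())
E
```

```text
top {'intrinsics': array([[614.0506,   0.    , 316.235 ],
       [  0.    , 614.0506, 239.6766],
       [  0.    ,   0.    ,   1.    ]]), 'pose': array([[ 0.0011,  0.9889, -0.1488,  0.3825],
       [-1.    ,  0.0023,  0.0079,  0.0071],
       [ 0.0082,  0.1488,  0.9888,  1.315 ],
       [ 0.    ,  0.    ,  0.    ,  1.    ]])}
frame 0.77 [301.4 229.6] [0.6024 0.0288 0.    ]
seam_left 0.95 [234.8 270. ] [0.5119 0.1686 0.022 ]
seam_right 0.91 [364.3 260.5] [ 0.5327 -0.1052  0.022 ]
seam_right 0.41 [235.2 271.2] [0.5094 0.1677 0.022 ]
near1_pivot 0.65 [245.7 282.3] [0.4853 0.1443 0.03  ]
near2_pivot 0.41 [281.9 275.9] [0.4989 0.0687 0.03  ]
near2_pivot 0.39 [236.9 269.6] [0.512  0.1632 0.03  ]
near3_pivot 0.41 [320.4 279.4] [ 0.4917 -0.012   0.03  ]
near3_pivot 0.25 [299.7 226. ] [0.6052 0.0319 0.03  ]
near4_pivot 0.65 [355.  275.8] [ 0.4994 -0.0846  0.03  ]
scene {'intrinsics': array([[478.7871,   0.    , 313.6258],
       [  0.    , 478.7871, 241.0836],
       [  0.    ,   0.    ,   1.    ]]), 'pose': array([[ 0.2384, -0.5232,  0.8182,  1.4866],
       [ 0.9711,  0.1197, -0.2064, -0.23
[... 316 characters left out ...]
pivot 0.46 [330.  224.9] [0.5028 0.0578 0.03  ]
near3_pivot 0.47 [305.2 226.5] [ 0.4967 -0.004   0.03  ]
near3_pivot 0.19 [479.6 265.1] [0.7427 0.3314 0.03  ]
near4_pivot 0.38 [276.1 231.8] [ 0.5055 -0.0783  0.03  ]
{'time_s': 0.8, 'joint_pos': array([ 1.1364,  0.2999,  1.521 , -0.    ,  1.3207, -0.0666]), 'qvel': array([ 0.0004,  0.0006, -0.0004,  0.0005, -0.0008, -0.0023]), 'joint_efforts': array([ -0.0031, -54.3317, -36.1959,  -0.0002,   0.0007,  -0.    ]), 'tool_pos': array([0.1978, 0.5132, 0.2313]), 'orientation': array([0.5745, 3.0886, 0.    ]), 'force': array([ 0.0456,  0.4239, -0.4884]), 'moment': array([0.0048, 0.0156, 0.0098]), 'grasp_force': 0.0, 'grip_width': 0.08516700426292248}
```

```bash
python3 - <<'E'
import cv2
im=cv2.imread("pics/top0.png")
cv2.imwrite("pics/topcrop.png",cv2.resize(im[170:320,200:400],None,fx=4,fy=4,interpolation=cv2.INTER_CUBIC))
E
```

```text
(no output)
```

View pics/topcrop.png

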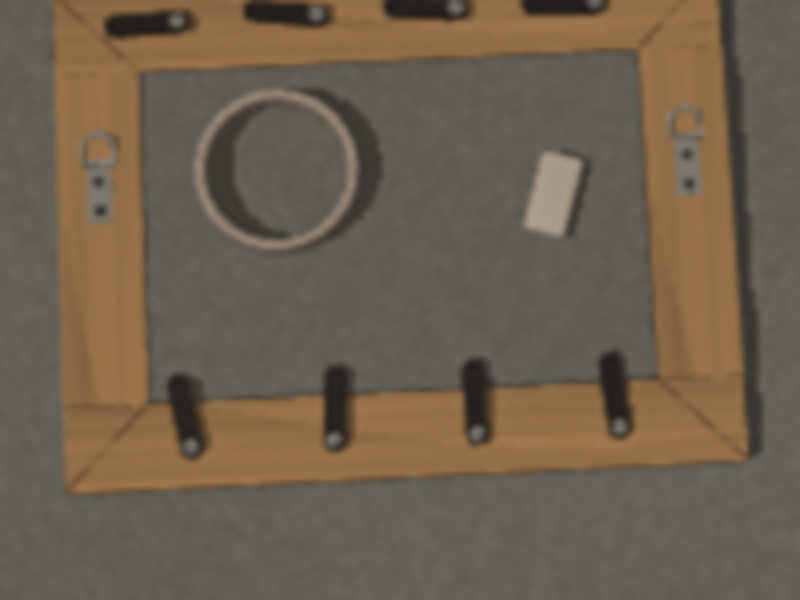

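View pics/top0.png

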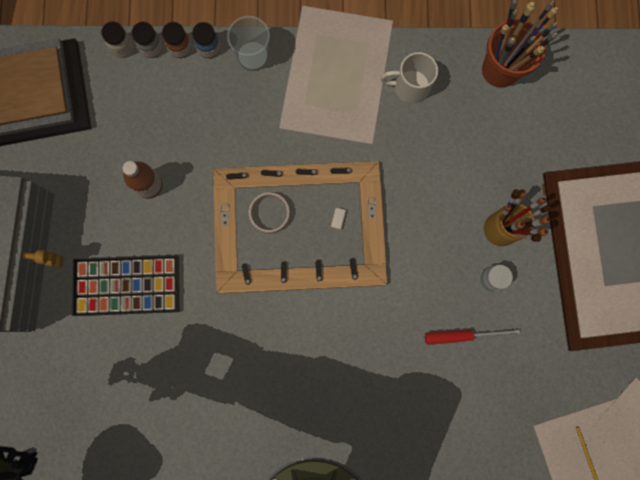

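```bash
cat >> h.py <<'E'
from scipy.spatial.transform import Rotation as Rn
def plan(c,yaw,pts):
    """frame points (mm) -> tool shift from the present pose, and turn about tool z"""
    s=bot.observe();R=Rn.from_rotvec(s["orientation"])
    yt=R.apply([0,1,0]);h=np.arctan2(yt[1],yt[0]);want=yaw+np.pi/2
    print("TCP",s["tool_pos"],"F",s["force"],"t",s["time_s"],"turn deg about tool z",-np.degrees((want-h+np.pi/2)%np.pi-np.pi/2))
    M=Rn.from_euler("z",yaw).as_matrix()
    for p in pts:
        w=np.r_[c,0]+M@(np.array(p)/1000.)
        print(p,"world",w,"shift mm",1000*R.inv().apply(w-s["tool_pos"]))
E
python3 - <<'E'
from h import *
np.set_printoptions(precision=4,suppress=True)
F=[];W=[]
for (u,v),f,z in [((191,447),(-115,112.5),.03),((334,439),(-115,37.5),.03),((477,433),(-115,-37.5),.03),((619,427),(-115,-112.5),.03),
  ((150,402),(-90,135),.0215),((658,378),(-90,-135),.0215),((68,493),(-135,180),.022),((747,460),(-135,-180),.022),((640,49),(90,-135),.022),((140,71),(90,135),.022)]:
    px=((u+.5)/4-.5+200,(v+.5)/4-.5+170);F.append(f);W.append(onplane("top",px,z)[:2])
F=np.array(F)/1000;W=np.array(W)
A=F-F.mean(0);B=W-W.mean(0)
yaw=np.arctan2((A[:,0]*B[:,1]-A[:,1]*B[:,0]).sum(),(A*B).sum())
M=Rn.from_euler("z",yaw).as_matrix()[:2,:2]
c=W.mean(0)-M@F.mean(0)
print("yaw",yaw,"c",c);print(1000*(W-(F@M.T+c)))
plan(c,yaw,[(-92,165,100),(-92,165,26),(-92,-170,26)])
E
```

```text
yaw 0.048389988203624466 c [0.6077 0.0339]
[[-0.1513  0.094 ]
 [ 0.5503  0.2491]
 [ 0.2098  0.2598]
 [-0.1262  0.6693]
 [ 0.408  -0.648 ]
 [ 0.6356  0.453 ]
 [-0.5406 -1.4591]
 [-0.0009  1.1339]
 [-0.517  -0.3495]
 [-0.4676 -0.4025]]
TCP [0.1978 0.5132 0.2313] F [ 0.0456  0.4239 -0.4884] t 0.8 turn deg about tool z -23.846371381536727
(-92, 165, 100) world [0.5079 0.1943 0.1   ] shift mm [-404.0322 -186.0836  131.2889]
(-92, 165, 26) world [0.5079 0.1943 0.026 ] shift mm [-404.0305 -186.0857  205.2889]
(-92, -170, 26) world [ 0.5241 -0.1403  0.026 ] shift mm [-539.4662 -492.4877  205.2834]
```

drive_tool:
  series:
    - [[-40, -18, 13], [0, 0, -2.4], 1]
    - [[-80, -37, 26], [0, 0, -4.8], 1]
    - [[-120, -55, 39], [0, 0, -7.2], 1]
    - [[-160, -74, 52], [0, 0, -9.6], 1]
    - [[-200, -92, 65], [0, 0, -12], 1]
    - [[-240, -111, 78], [0, 0, -14.4], 1]
    - [[-280, -129, 91], [0, 0, -16.8], 1]
    - [[-320, -148, 104], [0, 0, -19.2], 1]
    - [[-360, -166, 117], [0, 0, -21.6], 1]
    - [[-404, -186, 131], [0, 0, -23.8], 1]
    - [[-404, -186, 131], [0, 0, -23.8], 1]
    - [[-404, -186, 131], [0, 0, -23.8], 1]
    - [[-404, -186, 131], [0, 0, -23.8], 1]

```text
time_s: 2.1
tool_pos: [0.5075, 0.195, 0.1006]
orientation: [-0.075, 3.141, 0.0]
force: [0.6, 0.0, 0.4]
grip_width: 0.0003
grasp_force: 0.0
```

```bash
python3 - <<'E'
from h import *
np.set_printoptions(precision=2,suppress=True)
w,_=bot.capture("wrist");s,_=bot.capture("scene")
cv2.imwrite("pics/w1.png",np.hstack([cv2.resize(w,(480,360)),cv2.resize(s[150:330,230:390],(320,360))])[:,:,::-1])
plan([.6077,.0339],.0484,[(-92,165,27),(-92,-170,26)])
E
```

```text
TCP [0.51 0.2  0.1 ] F [ 0.08 -0.58  0.69] t 2.2 turn deg about tool z 0.028524210720387556
(-92, 165, 27) world [0.51 0.19 0.03] shift mm [-0.3  -1.12 73.77]
(-92, -170, 26) world [ 0.52 -0.14  0.03] shift mm [  -0.13 -336.12   74.7 ]
```

View pics/w1.png

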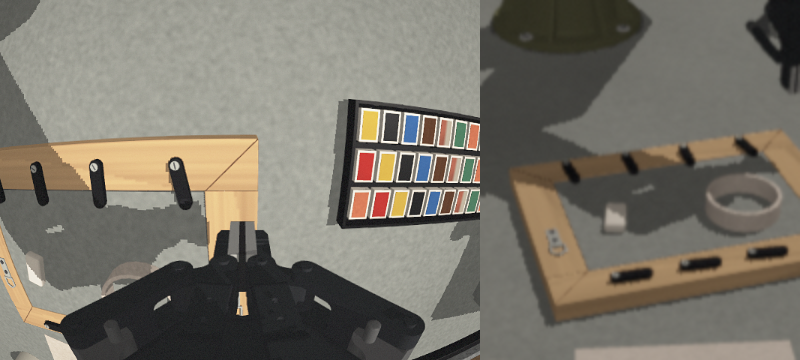

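drive_tool:
  series:
    - [[0, 0, 25], [0, 0, 0], 1]
    - [[0, 0, 50], [0, 0, 0], 1]
    - [[0, 0, 65], [0, 0, 0], 1]
    - [[0, 0, 72], [0, 0, 0], 1]
    - [[0, 0, 74], [0, 0, 0], 1]
    - [[0, 0, 74], [0, 0, 0], 1]
    - [[0, 0, 74], [0, 0, 0], 1]

```text
time_s: 2.9
tool_pos: [0.5083, 0.1946, 0.0272]
orientation: [-0.075, 3.139, 0.001]
force: [0.1, -0.3, 0.2]
grip_width: -0.0001
grasp_force: 0.0
```

drive_tool:
  series:
    - [[0, -6, 0.5], [0, 0, 0], 1]
    - [[0, -12, 0.5], [0, 0, 0], 1]
    - [[0, -18, 0.5], [0, 0, 0], 1]
    - [[0, -24, 0.5], [0, 0, 0], 1]
    - [[0, -30, 0.5], [0, 0, 0], 1]
    - [[0, -36, 0.5], [0, 0, 0], 1]
    - [[0, -42, 0.5], [0, 0, 0], 1]
    - [[0, -48, 0.5], [0, 0, 0], 1]
    - [[0, -54, 0.5], [0, 0, 0], 1]
    - [[0, -60, 0.5], [0, 0, 0], 1]
    - [[0, -66, 0.5], [0, 0, 0], 1]
    - [[0, -72, 0.5], [0, 0, 0], 1]
    - [[0, -78, 0.5], [0, 0, 0], 1]
    - [[0, -84, 0.5], [0, 0, 0], 1]
    - [[0, -90, 0.5], [0, 0, 0], 1]
    - [[0, -95, 0.5], [0, 0, 0], 1]
    - [[0, -95, 0.5], [0, 0, 0], 1]

```text
time_s: 4.6
tool_pos: [0.5123, 0.0989, 0.0257]
orientation: [0.074, -3.14, 0.0]
force: [-0.6, 0.4, 0.2]
grip_width: 0.0002
grasp_force: 0.0
```

```bash
python3 - <<'E'
from h import *
np.set_printoptions(precision=4,suppress=True)
w,_=bot.capture("wrist");s,_=bot.capture("scene")
cv2.imwrite("pics/w2.png",np.hstack([cv2.resize(w,(480,360)),cv2.resize(s[150:330,230:390],(320,360))])[:,:,::-1])
plan([.6077,.0339],.0484,[(-92,-175,26.5)])
E
```

```text
TCP [0.5123 0.0994 0.0258] F [ 0.3578 -0.3418 -0.1662] t 4.7 turn deg about tool z -0.06175346734697131
(-92, -175, 26.5) world [ 0.5243 -0.1453  0.0265] shift mm [  -0.3372 -245.0454   -0.7384]
```

View pics/w2.png

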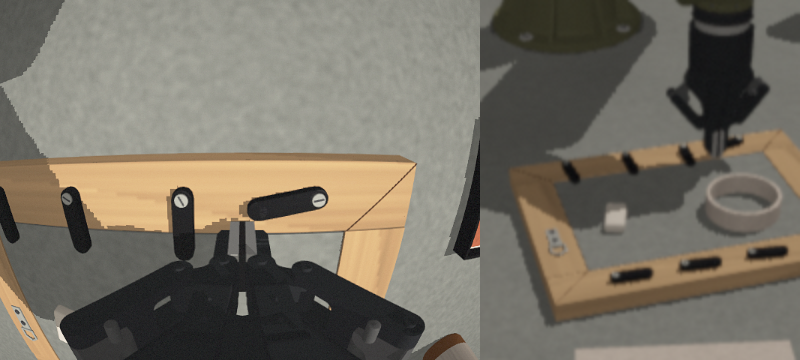

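Button 1 at wrist-view (290,203) now lies along the rail pointing right; buttons 2–4 are untouched and the frame is in place. I'll carry on.

drive_tool:
  series:
    - [[0, -7, 0], [0, 0, 0], 1]
    - [[0, -14, 0], [0, 0, 0], 1]
    - [[0, -21, 0], [0, 0, 0], 1]
    - [[0, -28, 0], [0, 0, 0], 1]
    - [[0, -35, 0], [0, 0, 0], 1]
    - [[0, -42, 0], [0, 0, 0], 1]
    - [[0, -49, 0], [0, 0, 0], 1]
    - [[0, -56, 0], [0, 0, 0], 1]
    - [[0, -63, 0], [0, 0, 0], 1]
    - [[0, -70, 0], [0, 0, 0], 1]
    - [[0, -77, 0], [0, 0, 0], 1]
    - [[0, -84, 0], [0, 0, 0], 1]
    - [[0, -91, 0], [0, 0, 0], 1]
    - [[0, -98, 0], [0, 0, 0], 1]
    - [[0, -105, 0], [0, 0, 0], 1]
    - [[0, -112, 0], [0, 0, 0], 1]
    - [[0, -119, 0], [0, 0, 0], 1]
    - [[0, -126, 0], [0, 0, 0], 1]
    - [[0, -133, 0], [0, 0, 0], 1]
    - [[0, -140, 0], [0, 0, 0], 1]

```text
time_s: 6.7
tool_pos: [0.5191, -0.041, 0.0258]
orientation: [0.075, -3.141, 0.0]
force: [0.4, -0.3, 0.1]
grip_width: 0.0
grasp_force: 0.2
```

drive_tool:
  series:
    - [[0, -7, 0], [0, 0, 0], 1]
    - [[0, -14, 0], [0, 0, 0], 1]
    - [[0, -21, 0], [0, 0, 0], 1]
    - [[0, -28, 0], [0, 0, 0], 1]
    - [[0, -35, 0], [0, 0, 0], 1]
    - [[0, -42, 0], [0, 0, 0], 1]
    - [[0, -49, 0], [0, 0, 0], 1]
    - [[0, -56, 0], [0, 0, 0], 1]
    - [[0, -63, 0], [0, 0, 0], 1]
    - [[0, -70, 0], [0, 0, 0], 1]
    - [[0, -77, 0], [0, 0, 0], 1]
    - [[0, -84, 0], [0, 0, 0], 1]
    - [[0, -91, 0], [0, 0, 0], 1]
    - [[0, -98, 0], [0, 0, 0], 1]
    - [[0, -105, 0], [0, 0, 0], 1]
    - [[0, -105, 0], [0, 0, 0], 1]

```text
time_s: 8.3
tool_pos: [0.5241, -0.1461, 0.0258]
orientation: [-0.073, 3.141, -0.0]
force: [0.7, -0.3, -0.5]
grip_width: -0.0002
grasp_force: 0.0
```

drive_tool:
  series:
    - [[0, 0, -10], [0, 0, 0], 1]
    - [[0, 0, -30], [0, 0, 0], 1]
    - [[0, 0, -60], [0, 0, 0], 1]
    - [[0, 0, -90], [0, 0, 0], 1]
    - [[0, 0, -120], [0, 0, 0], 1]
    - [[0, 0, -120], [0, 0, 0], 1]
    - [[0, 0, -120], [0, 0, 0], 1]

```text
time_s: 9.0
tool_pos: [0.5242, -0.145, 0.1466]
orientation: [-0.075, 3.139, -0.001]
force: [-0.4, 0.9, -0.5]
grip_width: -0.0
grasp_force: 0.0
```

```bash
python3 - <<'E'
from h import *
w,_=bot.capture("wrist");s,_=bot.capture("scene")
cv2.imwrite("pics/w3.png",np.hstack([cv2.resize(w,(480,360)),cv2.resize(s[150:330,230:390],(320,360))])[:,:,::-1])
print(bot.observe()["time_s"])
E
```

```text
9.1
```

View pics/w3.png

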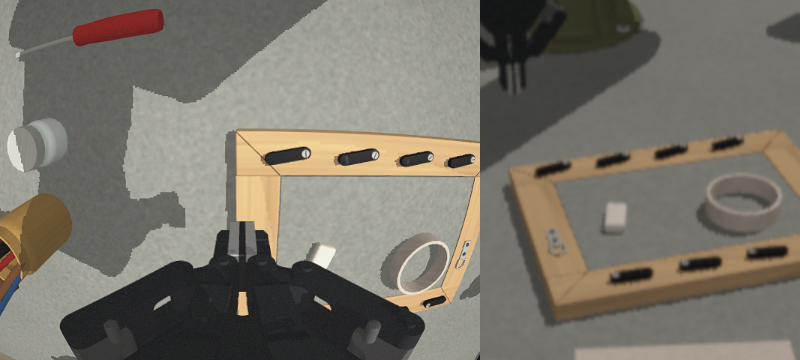

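All four near buttons (wrist-view 287,156 to 460,160) lie along the rail pointing right. The frame and bystanders have not moved, and the tool is clear.

```bash
python3 -c "
from workcell import bot
print(bot.hand_in())"
```

```text
the job is handed in; nothing more can be done
None
```

I handed the job in at about 9 s of the 42 s: the final picture showed all four near buttons swung along the rail pointing right, with the frame and everything else in view still in place; the hand-in returned no verdict.

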